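Spin-test the toy crank wheels and bin the ones that bind

TASK

Before these crank wheels go into the pull-along penguins, spin every one of the four wheels by its pin, pushing it round at least an eighth of a turn, and see which run on freely and which bind. Only once all four are tested, pull up the spring knob of the reject box, slide its cover fully open and leave it open, then put every unit whose wheel binds into the box. Leave the units that run freely sitting in their pockets, and do not disturb the thread cone, the jar or the pin box.

Things in the scene. Friction and masses are not known exactly. Their poses are not given: they have to be found in the camera images.
- tray: Plywood test board, 210 x 210 x 22 mm, fixed on the table, -x side towards the robot within 25 degrees; origin at the centre of its underside, x and y along its sides, z up. Four square pockets, 43 mm wide, floor 8 mm above the table and 14 mm deep, centred at x, y = +-52.5 mm, each hold one wheel unit squarely; any unit may be in any pocket.
- reject_box: Open-topped plywood box, 170 x 170 x 100 mm high, walls 6 mm, fixed, its -x side towards the robot (within 15 degrees); origin at the centre of its underside, z up. A sliding cover shuts it. Outside its -x wall an aluminium rail, level with the rim, reaches x = -113 mm. Cover fully open: mouth free from y = -44 to +79 mm; cover out to y = -216 mm, its top 106 mm above the table.
- cover (a joint): Travel of the sliding cover (5 mm aluminium plate on top of the box) in m: 0 shut, 0.13 fully open; it slides towards the box's own -y, and stays where it is left (about 2 N of friction, a little more as the plunger's tip drags on the rail). At 0 it is locked by the index plunger.
- plunger (a joint): Lift of the spring index plunger in m: 0 down (pin 8.5 mm deep in the rail's hole), 0.014 fully up. The pin clears the hole from 0.009 up; the spring pulls down with 6 N at rest, 9 N fully up. Hold it up for at least the first 10 mm of the cover's travel; let go later, the pin just rides on the rail.
- knob (a point): Centre of the plunger's upright black knob, 26 mm diameter and 22 mm high, standing on the cover at box-frame x = -99 mm; y = +50 mm when shut; its centre 131 mm above the table when down. It rises with the plunger and travels with the cover.
- thread_cone: Bystander: standing cone of blue thread, 52 mm diameter at the foot, 125 mm high; origin at the centre of its underside.
- button_jar: Bystander: closed glass jar, 54 mm diameter, 85 mm high; origin at the centre of its underside.
- pin_box: Bystander: closed cardboard box 50 (x) x 80 (y) x 30 mm; origin at the centre of its underside.
- center_a (a point): Wheel unit a: centre of its wheel, half-way up, on the axle; fixed to the block, z along the axle. A unit is a steel block 40 x 40 x 30 mm with an upright axle, standing 12 mm clear, carrying a wooden wheel, 56 mm diameter, 16 mm thick; this point is 50 mm above the block's underside, 58 mm above the table in its pocket. About 0.45 kg; can be lifted by the wheel's rim.
- pin_a (a point): Centre of the drive pin of unit a's wheel: a steel pin 9 mm diameter standing 22 mm up from the wheel's upper face, 21 mm from the axle; this point is 19 mm above the wheel's centre. It goes round with the wheel.
- wheel_a (a joint): Angle of unit a's wheel about its upright axle (rad, anticlockwise from above, counts on over whole turns; starts within 0.2 of 0). A sound wheel pushed by its pin and let go runs on for a good part of a turn or more (the faster the push, the farther); one that binds stops as soon as it is no longer pushed (0.3 to 1.5 N at the pin).
- center_b (a point): Wheel unit b: centre of its wheel, half-way up, on the axle; fixed to the block, z along the axle. A unit is a steel block 40 x 40 x 30 mm with an upright axle, standing 12 mm clear, carrying a wooden wheel, 56 mm diameter, 16 mm thick; this point is 50 mm above the block's underside, 58 mm above the table in its pocket. About 0.45 kg; can be lifted by the wheel's rim.
- pin_b (a point): Centre of the drive pin of unit b's wheel: a steel pin 9 mm diameter standing 22 mm up from the wheel's upper face, 21 mm from the axle; this point is 19 mm above the wheel's centre. It goes round with the wheel.
- wheel_b (a joint): Angle of unit b's wheel about its upright axle (rad, anticlockwise from above, counts on over whole turns; starts within 0.2 of 0). A sound wheel pushed by its pin and let go runs on for a good part of a turn or more (the faster the push, the farther); one that binds stops as soon as it is no longer pushed (0.3 to 1.5 N at the pin).
- center_c (a point): Wheel unit c: centre of its wheel, half-way up, on the axle; fixed to the block, z along the axle. A unit is a steel block 40 x 40 x 30 mm with an upright axle, standing 12 mm clear, carrying a wooden wheel, 56 mm diameter, 16 mm thick; this point is 50 mm above the block's underside, 58 mm above the table in its pocket. About 0.45 kg; can be lifted by the wheel's rim.
- pin_c (a point): Centre of the drive pin of unit c's wheel: a steel pin 9 mm diameter standing 22 mm up from the wheel's upper face, 21 mm from the axle; this point is 19 mm above the wheel's centre. It goes round with the wheel.
- wheel_c (a joint): Angle of unit c's wheel about its upright axle (rad, anticlockwise from above, counts on over whole turns; starts within 0.2 of 0). A sound wheel pushed by its pin and let go runs on for a good part of a turn or more (the faster the push, the farther); one that binds stops as soon as it is no longer pushed (0.3 to 1.5 N at the pin).
- center_d (a point): Wheel unit d: centre of its wheel, half-way up, on the axle; fixed to the block, z along the axle. A unit is a steel block 40 x 40 x 30 mm with an upright axle, standing 12 mm clear, carrying a wooden wheel, 56 mm diameter, 16 mm thick; this point is 50 mm above the block's underside, 58 mm above the table in its pocket. About 0.45 kg; can be lifted by the wheel's rim.
- pin_d (a point): Centre of the drive pin of unit d's wheel: a steel pin 9 mm diameter standing 22 mm up from the wheel's upper face, 21 mm from the axle; this point is 19 mm above the wheel's centre. It goes round with the wheel.
- wheel_d (a joint): Angle of unit d's wheel about its upright axle (rad, anticlockwise from above, counts on over whole turns; starts within 0.2 of 0). A sound wheel pushed by its pin and let go runs on for a good part of a turn or more (the faster the push, the farther); one that binds stops as soon as it is no longer pushed (0.3 to 1.5 N at the pin).
- hub_a: The hub flange hidden inside unit a's wheel, on its axle, 19 mm below the wheel's centre; cannot be seen or reached. In a wheel that binds something rubs on it; in one that runs freely nothing touches it.
- hub_b: The hub flange hidden inside unit b's wheel, on its axle, 19 mm below the wheel's centre; cannot be seen or reached. In a wheel that binds something rubs on it; in one that runs freely nothing touches it.
- hub_c: The hub flange hidden inside unit c's wheel, on its axle, 19 mm below the wheel's centre; cannot be seen or reached. In a wheel that binds something rubs on it; in one that runs freely nothing touches it.
- hub_d: The hub flange hidden inside unit d's wheel, on its axle, 19 mm below the wheel's centre; cannot be seen or reached. In a wheel that binds something rubs on it; in one that runs freely nothing touches it.

How it is judged:
On the way, in this order (a step that is already met when the one before it is completed fails the run):
1. all four wheels have been turned at least about an eighth of a turn, with the box still shut ((value of joint wheel_a above 0.55 rad or value of joint wheel_a below -0.55 rad) and (value of joint wheel_b above 0.55 rad or value of joint wheel_b below -0.55 rad) and (value of joint wheel_c above 0.55 rad or value of joint wheel_c below -0.55 rad) and (value of joint wheel_d above 0.55 rad or value of joint wheel_d below -0.55 rad)), for 0.02 s.
2. the reject box's cover has been slid open (value of joint cover above 0.105 m), for 0.1 s.
At the end, for the whole second after the job is handed in: Every unit whose wheel binds (its hub is rubbed with over 0.5 N) lies inside the reject box (wheel centre within the walls and below the rim), the cover is at least 105 mm open, and every unit that runs freely still sits in its pocket (moved less than 12 mm, tilted less than 0.15 rad) (((contact force between hub_a and anything else above 0.5 N and x of center_a in the frame of reject_box between -0.079 and 0.079 m and y of center_a in the frame of reject_box between -0.079 and 0.079 m and height (world z) of center_a below 0.098 m) or (not (contact force between hub_a and anything else above 0.5 N) and distance of center_a from where it was at the start of the episode below 0.012 m and angle between center_a's own z axis and vertical below 0.15 rad)) and ((contact force between hub_b and anything else above 0.5 N and x of center_b in the frame of reject_box between -0.079 and 0.079 m and y of center_b in the frame of reject_box between -0.079 and 0.079 m and height (world z) of center_b below 0.098 m) or (not (contact force between hub_b and anything else above 0.5 N) and distance of center_b from where it was at the start of the episode below 0.012 m and angle between center_b's own z axis and vertical below 0.15 rad)) and ((contact force between hub_c and anything else above 0.5 N and x of center_c in the frame of reject_box between -0.079 and 0.079 m and y of center_c in the frame of reject_box between -0.079 and 0.079 m and height (world z) of center_c below 0.098 m) or (not (contact force between hub_c and anything else above 0.5 N) and distance of center_c from where it was at the start of the episode below 0.012 m and angle between center_c's own z axis and vertical below 0.15 rad)) and ((contact force between hub_d and anything else above 0.5 N and x of center_d in the frame of reject_box between -0.079 and 0.079 m and y of center_d in the frame of reject_box between -0.079 and 0.079 m and height (world z) of center_d below 0.098 m) or (not (contact force between hub_d and anything else above 0.5 N) and distance of center_d from where it was at the start of the episode below 0.012 m and angle between center_d's own z axis and vertical below 0.15 rad)) and value of joint cover above 0.105 m); the robot touches nothing.
It fails at once if the thread cone is shifted more than 30 mm or knocked over (distance of thread_cone from where it was at the start of the episode above 0.03 m or angle between thread_cone's own z axis and vertical above 0.5 rad).
It fails at once if the button jar is shifted more than 30 mm or knocked over (distance of button_jar from where it was at the start of the episode above 0.03 m or angle between button_jar's own z axis and vertical above 0.5 rad).
It fails at once if the pin box is shifted more than 30 mm or knocked over (distance of pin_box from where it was at the start of the episode above 0.03 m or angle between pin_box's own z axis and vertical above 0.5 rad).
It also fails if it takes over 72 s, if anything falls off the work surface, if the arm or the gripper's body presses on something with over 40 N, if the wrist force passes 120 N, or if a joint passes its speed limit or range.

ROBOT

A 6-joint arm with a two-finger parallel gripper is mounted at the origin on the work surface. World frame = base frame: x ahead of the robot, y to its left, z up, the work surface at z = 0. Lengths are in m, angles in rad, forces in N, time in s.
With the tool pointing down it reaches from about 0.225 to 0.875 m from the base axis. Payload 3.4 kg.
Tool frame: the origin (TCP) lies midway between the tips of the shut fingers; the grasp point (between the pads) lies 19 mm behind it (grip_depth is the distance from the TCP to the grasp point, in m); x points along the fingers, y is the direction in which the jaws open and shut, and the axes are right-handed (so a half turn about x gives the same grasp; the last joint's range is limited). The gripper opens to 85 mm and grips with 20 to 120 N. Pads are 22 mm wide; open, the fingers measure 114 mm over their backs; the gripper's body (76 mm by 85 mm) begins 54 mm behind the grasp point. The pads swing forward as they close: fully open they stand 13 mm farther back than shut.
Start: joints at [-1.234, 0.276, 1.505, -0, 1.361, -0.121], TCP at [0.254, -0.516, 0.231] pointing down, gripper open.
Joint ranges: [-2.89, 2.89], [-0.75, 2.08], [0.22, 2.7], [-1.18, 4.32], [0.11, 2.71], [-2.7, 2.7]. Speed limits (rad/s): [2.57, 2.57, 3.14, 3.14, 3.14, 3.14].

INTERFACE

Orientations are given as a unit quaternion [w, x, y, z].
In Python, from bench import * gives the robot as it stands. The module is installed in compiled form; this text tells all that it offers.
- The arm moves only by the tool carry_out, never from a script. Its argument "plan" is a list of rows, each an object of numbers: "fingers": the opening, from 0 (shut) to 1 (fully open); "tx", "ty", "tz": the shift along the tool's x, y, z in mm; "rx", "ry", "rz": the turn, a rotation vector about the tool's x, y, z in degrees. In form: [{"fingers": .., "tx": .., "ty": .., "tz": .., "rx": .., "ry": .., "rz": ..}, ...]. A call has 1 to 20 rows; each row is the pose to reach, as a shift and turn from the pose measured when the call began, along the tool's axes at that moment; what a row does not reach only later rows make up. A row lasts 1/12 s, in which the tool goes at most 41.7 mm and 7.16 degrees, less where a joint would pass 70% of its speed; a pose out of reach is approached as far as the arm can. A call with a gripper value outside its range is refused whole. The fingers move at their own pace and stop on an object; the grip force is fixed at half the most. Time passes only in rows, so rows that repeat a pose let the fingers close. It gives the time, the measured TCP pose, the force and the opening at its end, in the units of the state.
- state(): the state, without advancing time (a new reading comes with each control period).
- snapshot(name): name is "side" or "top"; returns a dict with "color" (400x640x3 uint8, red, green, blue), "K" (3x3 intrinsics, pixels), "origin" and "orientation" of the camera in the world. Camera axes: x right, y up, looking along -z (the intrinsics and any distortion apply to the point x, -y, -z); pixel columns grow to the right and rows downward; lengths in m; the calibration is good to about 2 mm. A picture is of the moment at which its call begins. There is no depth.
- job_done(): hands the job in, once; it reports no verdict.
The state is a dict: "time_s": time; "q": joint angles; "qvel": joint speeds; "tau": joint torques, N m; "ee_pos": TCP position; "orientation": TCP orientation; "force": force on the tool from outside, world axes, zero at the start; "torque": the same for the moment, N m; "opening": opening from 0.0 (shut) to 1.0 (fully open).
Only numpy, scipy, OpenCV 4.12 (cv2) and the standard library are available. Lean on these libraries where they do the work, as an engineer would, in place of code of your own. Each camera call takes 0.05 s, during which the arm holds its last target. There are 200 camera calls.

## Working session

There is one attempt and no reset: what is moved stays moved. The work goes in short steps, Python scripts to look and compute and a tool call to move; the robot and the scene stay as the last step left them, time stands still between calls to the robot, and variables do not carry over. Pictures are saved under pics/ and viewed, on a budget of 10 in all, crops included, one or two more only if the job needs it, and the job is handed in when it is done.

Besides the shell and the picture viewer there is one more tool, called by a JSON object that holds its "op" and its "data". carry_out: Moves the arm, as the interface text tells. Its arguments: {"type":"object","properties":{"plan":{"type":"array"}},"required":["plan"]}

```bash
mkdir -p pics; python3 - <<'E'
from bench import *
import cv2,numpy as np
print(state())
for n in("top","side"):
    s=snapshot(n); cv2.imwrite(f"pics/{n}0.png",s["color"][:,:,::-1]); print(n,s["K"],s["origin"],s["orientation"],[k for k in s])
E
```

```text
{'time_s': 0.0, 'q': array([-1.23400128e+00,  2.76574278e-01,  1.50616755e+00, -5.58602313e-06,
        1.36067515e+00, -1.20987473e-01]), 'qvel': array([ 0.00080185,  0.00046859,  0.00139735, -0.00032514, -0.00179304,
        0.00034397]), 'tau': array([ 2.77485087e-03, -4.16772366e+01, -2.45805627e+01,  2.99887279e-04,
        1.11603033e-02, -9.33645310e-06]), 'ee_pos': array([ 0.25394729, -0.51528223,  0.2304378 ]), 'orientation': array([-0.1598003 , -0.68859266, -0.16108238,  0.68873542]), 'force': array([ 0.09839077, -0.38189696, -0.50338666]), 'torque': array([0.05059562, 0.02346636, 0.00556686]), 'opening': 0.9987740804973365}
top [[476.47593679   0.         323.28814844]
 [  0.         476.47593679 196.45079395]
 [  0.           0.           1.        ]] [0.3842871  0.05635861 1.031734  ] [-0.69469954 -0.077737    0.05409952  0.71303769] ['color', 'K', 'origin', 'orientation']
side [[406.36549284   0.         315.45399415]
 [  0.         406.36549284 195.99761514]
 [  0.           0.           1.        ]] [ 0.23572984 -0.33855012  0.61213785] [ 0.87759236  0.36133382 -0.12573605 -0.28889438] ['color', 'K', 'origin', 'orientation']
```

View pics/top0.png

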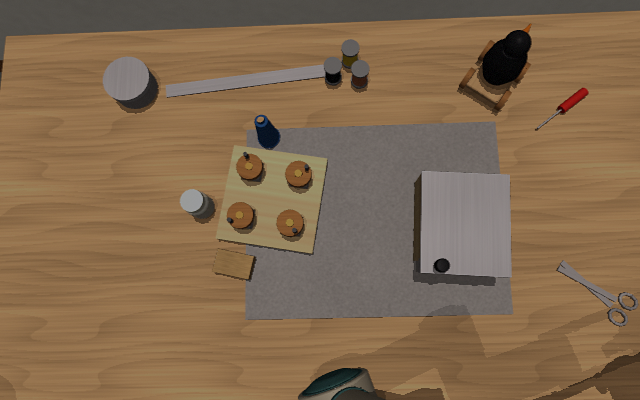

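View pics/side0.png

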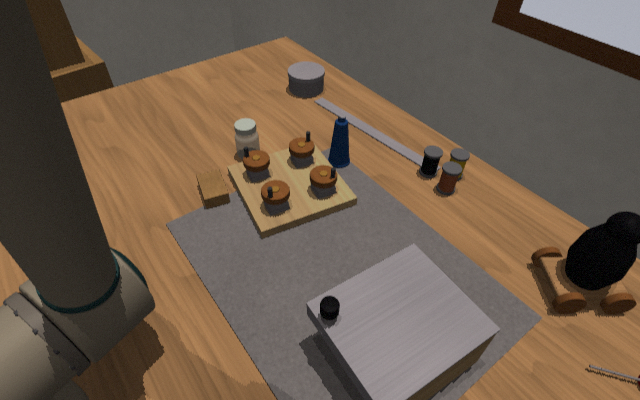

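The top view shows the tray at left with four wheels at about (249,167), (298,174), (240,215), (290,223), each with a dark pin. The cone is at (267,132), the jar at (194,203) and the pin box at (234,264). The box is at right with its knob at (442,265). The side view agrees.

```bash
cat > h.py <<'E'
from bench import *
import cv2,numpy as np
from scipy.spatial.transform import Rotation as R
def rot(q): return R.from_quat(np.asarray(q)[[1,2,3,0]])
def ray(s,px,z):
    K=s["K"];d=np.array([(px[0]-K[0,2])/K[0,0],-(px[1]-K[1,2])/K[1,1],-1.])
    d=rot(s["orientation"]).apply(d);o=s["origin"];return o+d*(z-o[2])/d[2]
def proj(s,p):
    c=rot(s["orientation"]).inv().apply(np.asarray(p,float)-s["origin"]);K=s["K"]
    return np.array([K[0,2]+K[0,0]*c[0]/-c[2],K[1,2]-K[1,1]*c[1]/-c[2]])
def blobs(m,amin=20):
    n,l,st,ce=cv2.connectedComponentsWithStats(m.astype(np.uint8));return [(ce[i],st[i]) for i in range(1,n) if st[i,4]>=amin]
def rel(target):
    "TCP shift in tool axes (mm) to world target; and tool axes"
    s=state();Rm=rot(s["orientation"]);return Rm.inv().apply((np.asarray(target)-s["ee_pos"]))*1e3
E
python3 - <<'E'
from h import *
s=snapshot("top");im=s["color"];hsv=cv2.cvtColor(im,cv2.COLOR_RGB2HSV)
print("wheel px",[im[y,x].tolist() for x,y in((245,172),(302,180),(235,210),(160,330))],"tray",im[200,270],"cover",im[220,470],"mat",im[220,370])
i=im.astype(int)
wh=(hsv[:,:,0]<14)&(hsv[:,:,1]>150)&(hsv[:,:,2]>70); wh[:140]=0;wh[250:]=0;wh[:,:215]=0;wh[:,335:]=0
for c,st in blobs(wh): print("wheel",c,st)
dk=(im.max(2)<60);dk[:145]=0;dk[280:]=0;dk[:,:215]=0
for c,st in blobs(dk,8): print("dark",c,st)
# tray + cover
for nm,m in(("cover",(hsv[:,:,1]<28)&(hsv[:,:,2]>120)),("tray",(hsv[:,:,0]>17)&(hsv[:,:,0]<30)&(hsv[:,:,1]>60)&(hsv[:,:,2]>165))):
    m=m.astype(np.uint8);m[:140]=0;m[300:]=0;m[:,:212]=0
    cs=cv2.findContours(m,0,2)[0];c=max(cs,key=cv2.contourArea);r=cv2.minAreaRect(c);print(nm,cv2.contourArea(c),r)
    z=.022 if nm=="tray" else .1055
    P=np.array([ray(s,p,z)[:2] for p in cv2.boxPoints(r)]);print(P.round(4).tolist(),P.mean(0),np.linalg.norm(np.diff(P,axis=0),axis=1))
cv2.imwrite("pics/c1.png",cv2.resize(im[130:290,180:340,::-1],None,fx=3.7,fy=3.7,interpolation=cv2.INTER_CUBIC))
E
```

```text
wheel px [[126, 83, 43], [128, 84, 45], [128, 84, 45], [144, 110, 75]] tray [154 135  98] cover [142 135 135] mat [113 107 102]
dark [268.29268293 146.12195122] [261 145  15   4  41]
dark [246.0952381  155.28571429] [244 152   5   7  21]
dark [256.         176.48837209] [241 163  23  19  86]
dark [306.53846154 168.61538462] [305 167   4   4  13]
dark [416.79180887 223.778157  ] [413 175   8  98 586]
dark [301.54098361 185.21311475] [289 178  22  11  61]
dark [249.79411765 222.26470588] [238 209  17  20  68]
dark [230.78571429 220.71428571] [229 219   4   5  14]
dark [296.8        232.44444444] [287 224  17  13  45]
dark [251.83673469 267.81632653] [248 257   8  23  49]
dark [441.36158192 265.21468927] [434 258  16  15 177]
dark [424.83333333 273.25      ] [421 273   9   2  12]
dark [460.77777778 275.16666667] [453 275  17   2  18]
dark [478. 276.] [471 276  15   1  15]
cover 8679.5 ((466.0, 223.5), (105.0, 90.0), 90.0)
[[0.6054, -0.1097], [0.5999, -0.2858], [0.3961, -0.2664], [0.4001, -0.0972]] [ 0.50035828 -0.18977972] [0.17618907 0.20469913 0.16923385]Traceback (most recent call last):
  File "<stdin>", line 12, in <module>
ValueError: max() iterable argument is empty
```

```bash
python3 - <<'E'
from h import *
s=snapshot("top");im=s["color"];hsv=cv2.cvtColor(im,cv2.COLOR_RGB2HSV)
sub=np.zeros(im.shape[:2],bool);sub[145:256,212:332]=1
wh=(hsv[:,:,0]<17)&(hsv[:,:,1]>135)&(hsv[:,:,2]>85)&sub
for c,st in blobs(cv2.morphologyEx(wh.astype(np.uint8),cv2.MORPH_CLOSE,np.ones((5,5))),60): print("wheel",c.round(1),st,ray(s,c,.066).round(4))
def quad(m,z,nm):
    m=cv2.morphologyEx(m.astype(np.uint8),cv2.MORPH_CLOSE,np.ones((5,5)))
    c=cv2.convexHull(max(cv2.findContours(m,0,1)[0],key=cv2.contourArea))
    for e in np.arange(.01,.1,.005):
        p=cv2.approxPolyDP(c,e*cv2.arcLength(c,1),True)[:,0]
        if len(p)<=4:break
    P=np.array([ray(s,q,z)[:2] for q in p]);print(nm,p.tolist(),P.round(4).tolist(),"mean",P.mean(0),"L",np.linalg.norm(P-np.roll(P,-1,0),axis=1))
    d=np.roll(P,-1,0)-P;print(" ang",np.degrees(np.arctan2(d[:,1],d[:,0])))
tr=(hsv[:,:,0]>=17)&(hsv[:,:,0]<28)&(hsv[:,:,1]>75)&(hsv[:,:,1]<112)&(hsv[:,:,2]>138)&sub
quad(tr,.022,"tray")
cv=(hsv[:,:,1]<24)&(hsv[:,:,2]>122);cv[:160]=0;cv[290:]=0;cv[:,:405]=0;cv[:,530:]=0
quad(cv,.106,"cover")
print("knob",ray(s,(441.4,265.2),.142))
for p in((246.1,155.3),(306.5,168.6),(230.8,220.7),(296,232.4)):print("pin",ray(s,p,.088).round(4))
cv2.imwrite("pics/c1.png",cv2.resize(im[130:290,180:340,::-1],None,fx=3.7,fy=3.7,interpolation=cv2.INTER_CUBIC))
E
```

```text
wheel [248.9 166.3] [236 154  26  25 450] [0.6362 0.2415 0.066 ]
wheel [297.8 173.2] [285 161  27  25 461] [0.6181 0.1389 0.066 ]
wheel [240.  214.4] [227 202  26  26 469] [0.5345 0.2594 0.066 ]
wheel [289.4 222.4] [277 210  26  26 496] [0.5152 0.1574 0.066 ]
tray [[234, 145], [326, 159], [311, 252], [215, 237]] [[0.6975, 0.2835], [0.6588, 0.0803], [0.4569, 0.1168], [0.4941, 0.322]] mean [0.5768115  0.20064648] L [0.20694395 0.20520864 0.20857681 0.2070461 ]
 ang [-100.77245958  169.74735649   79.73457885  -10.70686369]
cover [[422, 171], [509, 175], [511, 276], [421, 272]] [[0.6052, -0.1116], [0.5918, -0.2809], [0.3961, -0.2663], [0.4076, -0.0976]] mean [ 0.50017288 -0.18909162] L [0.16992392 0.19627701 0.16903166 0.19815165]
 ang [-94.52971033 175.70865284  86.10378901  -4.03261252]
knob [ 0.41809495 -0.12955107  0.142     ]
pin [0.6541 0.2433 0.088 ]
pin [0.6219 0.119  0.088 ]
pin [0.5189 0.2732 0.088 ]
pin [0.4918 0.1421 0.088 ]
```

View pics/c1.png

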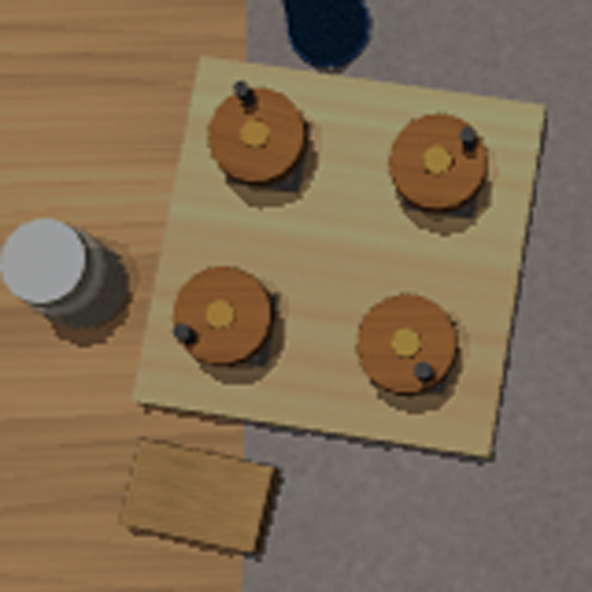

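Crop: pins sit at about (241,88), (469,132), (181,338) and (423,372) in the crop. The cone foot is just beyond the top edge, the jar to the left and the pin box below left.

```bash
cat >> h.py <<'E'
TR=np.array([.5765,.200]);TA=np.radians(-10.4)
BX=np.array([.5142,-.190]);BA=np.radians(-4.2)
def r2(a): return np.array([[np.cos(a),-np.sin(a)],[np.sin(a),np.cos(a)]])
W={k:TR+r2(TA)@np.array(v) for k,v in dict(a=(.0525,.0525),b=(.0525,-.0525),c=(-.0525,.0525),d=(-.0525,-.0525)).items()} # names by pocket, mine
E
python3 - <<'E'
from h import *
s=snapshot("top");t=snapshot("side");im=s["color"]
for k,c in zip("abcd",((241,87),(469.5,131),(180,338),(422.5,372))):
    px=(180+c[0]/3.7,130+c[1]/3.7);v=ray(s,px,.088)[:2]-W[k];print(k,W[k].round(4),"pin r",np.hypot(*v).round(4),"ang",np.degrees(np.arctan2(v[1],v[0])).round(1))
# side check: pin angle from side view dark blobs
sd=t["color"].max(2)<45; 
for k in W: print(k,"side wheel top px",proj(t,[*W[k],.066]).round(1),"top",proj(s,[*W[k],.066]).round(1))
ims=t["color"]
# bystanders
print("cone top",ray(s,(261,119),.125),"side",ray(t,(342,118),.125))
print("jar top",ray(s,(192,201),.085),"side",ray(t,(245.5,125.5),.085))
for c in((140,437),(274,466),(255,553),(120,524)): print("pinbox",ray(s,(180+c[0]/3.7,130+c[1]/3.7),.03).round(3))
print("knob side",ray(t,(330,301),.142))
M=rot(state()["orientation"]).as_matrix();print("tool axes cols\n",M.round(3))
cv2.imwrite("pics/c2.png",cv2.resize(ims[120:220,220:370,::-1],None,fx=5,fy=5,interpolation=cv2.INTER_CUBIC))
E
```

```text
a [0.6376 0.2422] pin r 0.0206 ang 8.8
b [0.6187 0.1389] pin r 0.0231 ang -64.4
c [0.5343 0.2611] pin r 0.0234 ang 135.3
d [0.5154 0.1578] pin r 0.0233 ang -148.3
a side wheel top px [300.9 143.9] top [248.6 165.7]
b side wheel top px [322.9 173. ] top [297.8 173. ]
c side wheel top px [255.4 157.2] top [239.2 214.6]
d side wheel top px [274.5 188.6] top [289.2 222.3]
cone top [0.71801879 0.20641063 0.125     ] side [0.71510209 0.2010521  0.125     ]
jar top [0.56206889 0.35420983 0.085     ] side [0.56251793 0.34765466 0.085     ]
pinbox [0.469 0.313 0.03 ]
pinbox [0.451 0.236 0.03 ]
pinbox [0.403 0.247 0.03 ]
pinbox [0.421 0.324 0.03 ]
knob side [ 0.42104666 -0.13116323  0.142     ]
tool axes cols
 [[-0.     0.442 -0.897]
 [ 0.    -0.897 -0.442]
 [-1.    -0.001 -0.   ]]
```

View pics/c2.png

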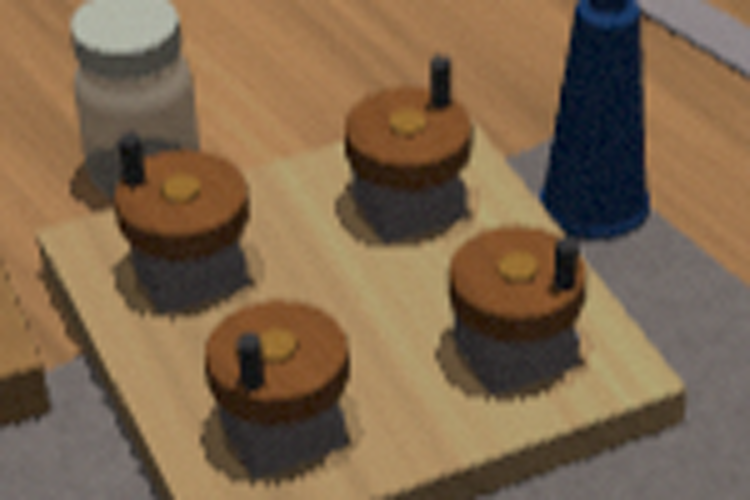

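The side crop shows the same four pins (tops near side pixels (308,132), (334,168), (246,147), (270,188)) and clear space around them. I'll push with closed fingers at a tool yaw of 65 degrees.

```bash
cat >> h.py <<'E'
def u(deg): return np.array([np.cos(np.radians(deg)),np.sin(np.radians(deg))])
# pocket: (push dir deg, mid angle deg, s0, s1)
PUSH=dict(a=(-115,-25,-.037,-.004),b=(65,-25,-.037,-.004),c=(-115,155,-.031,-.001),d=(-25,-115,-.039,-.005))
def pp(k):
    d,m,s0,s1=PUSH[k];o=W[k]+.019*u(m);return o+s0*u(d),o+s1*u(d)
E
python3 - <<'E'
from h import *
t=snapshot("side")
for k,p in dict(a=(308,132),b=(333.6,168.4),c=(246,147.4),d=(269.6,187.6)).items():
    v=ray(t,p,.088)[:2]-W[k];print(k,np.hypot(*v).round(4),np.degrees(np.arctan2(v[1],v[0])).round(1))
p,_=pp("b");print(p, rel([*p,.16]),rel([*p,.10]))
E
```

```text
a 0.0205 5.2
b 0.0231 -65.0
c 0.0185 128.2
d 0.0211 -144.1
[0.62024322 0.09732211] [  71.25377723 -388.09580262 -599.37411427] [ 131.25377373 -388.07551354 -599.37127281]
```

{"op": "carry_out", "data": {"plan": [{"fingers":0,"tx":20,"ty":-388,"tz":-599,"rx":-38.8},{"fingers":0,"tx":20,"ty":-388,"tz":-599,"rx":-38.8},{"fingers":0,"tx":20,"ty":-388,"tz":-599,"rx":-38.8},{"fingers":0,"tx":20,"ty":-388,"tz":-599,"rx":-38.8},{"fingers":0,"tx":20,"ty":-388,"tz":-599,"rx":-38.8},{"fingers":0,"tx":20,"ty":-388,"tz":-599,"rx":-38.8},{"fingers":0,"tx":20,"ty":-388,"tz":-599,"rx":-38.8},{"fingers":0,"tx":20,"ty":-388,"tz":-599,"rx":-38.8},{"fingers":0,"tx":20,"ty":-388,"tz":-599,"rx":-38.8},{"fingers":0,"tx":20,"ty":-388,"tz":-599,"rx":-38.8},{"fingers":0,"tx":20,"ty":-388,"tz":-599,"rx":-38.8},{"fingers":0,"tx":20,"ty":-388,"tz":-599,"rx":-38.8},{"fingers":0,"tx":20,"ty":-388,"tz":-599,"rx":-38.8},{"fingers":0,"tx":20,"ty":-388,"tz":-599,"rx":-38.8},{"fingers":0,"tx":20,"ty":-388,"tz":-599,"rx":-38.8},{"fingers":0,"tx":20,"ty":-388,"tz":-599,"rx":-38.8},{"fingers":0,"tx":60,"ty":-388,"tz":-599,"rx":-38.8},{"fingers":0,"tx":90,"ty":-388,"tz":-599,"rx":-38.8},{"fingers":0,"tx":120,"ty":-388,"tz":-599,"rx":-38.8}]}}

```text
$.plan[0]: bad value
```

```bash
python3 - <<'E'
from h import *
s=state();M=rot(s["orientation"]).as_matrix();print(s["time_s"],s["ee_pos"],s["opening"],M.round(3).tolist())
for k in "bacd":
    for p in pp(k): print(k,rel([*p,.072]).round(1))
E
```

```text
0.35 [ 0.25411739 -0.51573766  0.23109415] 0.999287347370137 [[-0.0, 0.442, -0.897], [0.0, -0.897, -0.442], [-1.0, -0.0, -0.0]]
b [ 159.3 -388.1 -599.4]
b [ 159.3 -408.7 -625.1]
a [ 159.3 -518.7 -719.7]
a [ 159.3 -498.  -694. ]
c [ 159.3 -607.2 -607. ]
c [ 159.3 -588.4 -583.6]
d [ 159.3 -507.2 -492.8]
d [ 159.3 -480.7 -514.1]
```

{"op": "carry_out", "data": {"plan": [{"fingers":0,"tx":20,"ty":-388,"tz":-599,"rx":-38.8,"ry":0,"rz":0},{"fingers":0,"tx":20,"ty":-388,"tz":-599,"rx":-38.8,"ry":0,"rz":0},{"fingers":0,"tx":20,"ty":-388,"tz":-599,"rx":-38.8,"ry":0,"rz":0},{"fingers":0,"tx":20,"ty":-388,"tz":-599,"rx":-38.8,"ry":0,"rz":0},{"fingers":0,"tx":20,"ty":-388,"tz":-599,"rx":-38.8,"ry":0,"rz":0},{"fingers":0,"tx":20,"ty":-388,"tz":-599,"rx":-38.8,"ry":0,"rz":0},{"fingers":0,"tx":20,"ty":-388,"tz":-599,"rx":-38.8,"ry":0,"rz":0},{"fingers":0,"tx":20,"ty":-388,"tz":-599,"rx":-38.8,"ry":0,"rz":0},{"fingers":0,"tx":20,"ty":-388,"tz":-599,"rx":-38.8,"ry":0,"rz":0},{"fingers":0,"tx":20,"ty":-388,"tz":-599,"rx":-38.8,"ry":0,"rz":0},{"fingers":0,"tx":20,"ty":-388,"tz":-599,"rx":-38.8,"ry":0,"rz":0},{"fingers":0,"tx":20,"ty":-388,"tz":-599,"rx":-38.8,"ry":0,"rz":0},{"fingers":0,"tx":20,"ty":-388,"tz":-599,"rx":-38.8,"ry":0,"rz":0},{"fingers":0,"tx":20,"ty":-388,"tz":-599,"rx":-38.8,"ry":0,"rz":0},{"fingers":0,"tx":20,"ty":-388,"tz":-599,"rx":-38.8,"ry":0,"rz":0},{"fingers":0,"tx":20,"ty":-388,"tz":-599,"rx":-38.8,"ry":0,"rz":0},{"fingers":0,"tx":60,"ty":-388,"tz":-599,"rx":-38.8,"ry":0,"rz":0},{"fingers":0,"tx":90,"ty":-388,"tz":-599,"rx":-38.8,"ry":0,"rz":0},{"fingers":0,"tx":120,"ty":-388,"tz":-599,"rx":-38.8,"ry":0,"rz":0}]}}

```text
time_s: 1.93
ee_pos: [0.6222, 0.1006, 0.1103]
orientation: [0.381, 0.597, 0.381, -0.594]
force: [0.5, 0.2, -1.1]
opening: -0.002
```

```bash
python3 - <<'E'
from h import *
s=state();M=rot(s["orientation"]).as_matrix();print(s["time_s"],s["ee_pos"],s["opening"],s["force"],M.round(3).tolist())
for k in "bacd":
    for p in pp(k): print(k,rel([*p,.072]).round(1))
E
```

```text
1.9333 [0.62220295 0.10064586 0.11031357] -0.002380562755884186 [ 0.53709664  0.19031809 -1.08011025] [[0.004, 0.908, -0.419], [0.002, -0.419, -0.908], [-1.0, 0.003, -0.003]]
b [38.3 -0.5  4. ]
b [ 38.4  -0.4 -29. ]
a [  38.8  -26.3 -171.7]
a [  38.7  -26.4 -138.7]
c [  38.3 -166.  -139.8]
c [  38.2 -166.1 -109.8]
d [  37.9 -160.1   11.8]
d [  37.9 -126.1   11.9]
```

{"op": "carry_out", "data": {"plan": [{"fingers":0,"tx":38,"ty":0,"tz":4,"rx":0,"ry":0,"rz":0},{"fingers":0,"tx":38,"ty":0,"tz":4,"rx":0,"ry":0,"rz":0},{"fingers":0,"tx":38,"ty":0,"tz":-14,"rx":0,"ry":0,"rz":0},{"fingers":0,"tx":38,"ty":0,"tz":-30,"rx":0,"ry":0,"rz":0},{"fingers":0,"tx":38,"ty":0,"tz":-30,"rx":0,"ry":0,"rz":0},{"fingers":0,"tx":0,"ty":0,"tz":-24,"rx":0,"ry":0,"rz":0},{"fingers":0,"tx":-8,"ty":-8,"tz":-62,"rx":0,"ry":0,"rz":0},{"fingers":0,"tx":-8,"ty":-16,"tz":-102,"rx":0,"ry":0,"rz":0},{"fingers":0,"tx":-8,"ty":-22,"tz":-140,"rx":0,"ry":0,"rz":0},{"fingers":0,"tx":-4,"ty":-26,"tz":-172,"rx":0,"ry":0,"rz":0},{"fingers":0,"tx":-4,"ty":-26,"tz":-172,"rx":0,"ry":0,"rz":0},{"fingers":0,"tx":38,"ty":-26,"tz":-172,"rx":0,"ry":0,"rz":0},{"fingers":0,"tx":38,"ty":-26,"tz":-172,"rx":0,"ry":0,"rz":0},{"fingers":0,"tx":38,"ty":-26,"tz":-154,"rx":0,"ry":0,"rz":0},{"fingers":0,"tx":38,"ty":-26,"tz":-138,"rx":0,"ry":0,"rz":0},{"fingers":0,"tx":38,"ty":-26,"tz":-138,"rx":0,"ry":0,"rz":0},{"fingers":0,"tx":0,"ty":-26,"tz":-144,"rx":0,"ry":0,"rz":0},{"fingers":0,"tx":-8,"ty":-60,"tz":-144,"rx":0,"ry":0,"rz":0},{"fingers":0,"tx":-8,"ty":-100,"tz":-142,"rx":0,"ry":0,"rz":0}]}}

```text
time_s: 3.52
ee_pos: [0.5961, 0.2718, 0.124]
orientation: [0.381, 0.602, 0.379, -0.591]
force: [-0.3, 1.0, 0.1]
opening: 0.003
```

```bash
python3 - <<'E'
from h import *
s=state();print(s["time_s"],s["ee_pos"],s["force"])
for k in "cd":
    for p in pp(k): print(k,rel([*p,.072]).round(1))
for n in ("top","side"):
    im=snapshot(n)["color"];c=im[130:290,180:340] if n=="top" else im[100:260,210:370]
    c=cv2.resize(c[:,:,::-1],(400,400),interpolation=cv2.INTER_CUBIC)
    cv2.imwrite(f"pics/{n}1.png",c)
cv2.imwrite("pics/m1.png",np.hstack([cv2.imread("pics/top1.png"),cv2.imread("pics/side1.png")]))
E
```

```text
3.5167 [0.59610974 0.27183366 0.12400123] [-0.27080481  1.02981735  0.1237829 ]
c [ 51.1 -71.    5.4]
c [ 50.8 -71.   35.4]
d [ 49.5 -64.6 157. ]
d [ 49.9 -30.6 157. ]
```

View pics/m1.png

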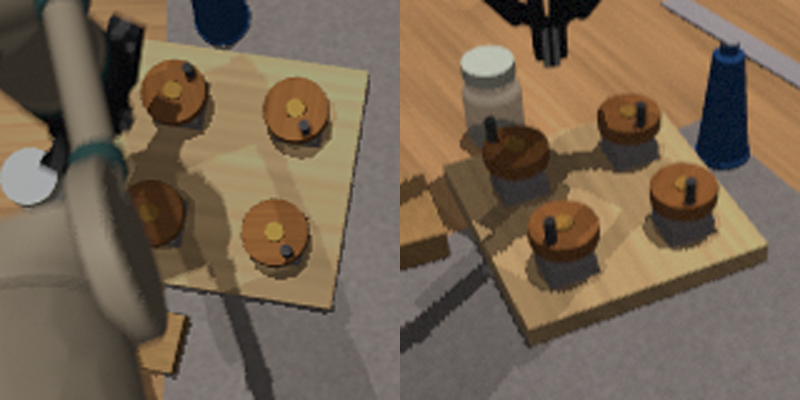

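So far the upper-right wheel b has its pin at crop (305,127), well past where the tool left it, so it runs freely. Wheel a has its pin at (188,72), near where the tool stopped. Next are c and d.

{"op": "carry_out", "data": {"plan": [{"fingers":0,"tx":8,"ty":-40,"tz":5,"rx":0,"ry":0,"rz":0},{"fingers":0,"tx":16,"ty":-71,"tz":5,"rx":0,"ry":0,"rz":0},{"fingers":0,"tx":16,"ty":-71,"tz":5,"rx":0,"ry":0,"rz":0},{"fingers":0,"tx":51,"ty":-71,"tz":5,"rx":0,"ry":0,"rz":0},{"fingers":0,"tx":51,"ty":-71,"tz":5,"rx":0,"ry":0,"rz":0},{"fingers":0,"tx":51,"ty":-71,"tz":21,"rx":0,"ry":0,"rz":0},{"fingers":0,"tx":51,"ty":-71,"tz":37,"rx":0,"ry":0,"rz":0},{"fingers":0,"tx":51,"ty":-71,"tz":37,"rx":0,"ry":0,"rz":0},{"fingers":0,"tx":14,"ty":-71,"tz":30,"rx":0,"ry":0,"rz":0},{"fingers":0,"tx":4,"ty":-69,"tz":70,"rx":0,"ry":0,"rz":0},{"fingers":0,"tx":4,"ty":-67,"tz":110,"rx":0,"ry":0,"rz":0},{"fingers":0,"tx":8,"ty":-65,"tz":148,"rx":0,"ry":0,"rz":0},{"fingers":0,"tx":12,"ty":-65,"tz":157,"rx":0,"ry":0,"rz":0},{"fingers":0,"tx":50,"ty":-65,"tz":157,"rx":0,"ry":0,"rz":0},{"fingers":0,"tx":50,"ty":-65,"tz":157,"rx":0,"ry":0,"rz":0},{"fingers":0,"tx":50,"ty":-47,"tz":157,"rx":0,"ry":0,"rz":0},{"fingers":0,"tx":50,"ty":-29,"tz":157,"rx":0,"ry":0,"rz":0},{"fingers":0,"tx":50,"ty":-29,"tz":157,"rx":0,"ry":0,"rz":0},{"fingers":0,"tx":10,"ty":-36,"tz":157,"rx":0,"ry":0,"rz":0},{"fingers":0,"tx":-20,"ty":-20,"tz":180,"rx":0,"ry":0,"rz":0}]}}

```text
time_s: 5.28
ee_pos: [0.4899, 0.1216, 0.1416]
orientation: [-0.38, -0.594, -0.386, 0.595]
force: [2.4, 0.2, 0.1]
opening: 0.004
```

```bash
python3 - <<'E'
from h import *
s=state();print(s["time_s"],s["ee_pos"],s["force"],s["q"].round(2))
k=BX+r2(BA)@np.array([-.099,.05]);print("knob",k,rel([*k,.19]),"box y dir yaw",np.degrees(BA)-90)
M=rot(s["orientation"]).as_matrix();print(M.round(3).tolist())
E
```

```text
5.2833 [0.48992284 0.12163776 0.14159916] [2.36135876 0.15640053 0.07469344] [0.1  0.24 1.79 0.01 1.11 0.52]
knob [ 0.41912778 -0.13288369] [-49.64013173  40.64850668 260.8051152 ] box y dir yaw -94.2
[[-0.006, 0.91, -0.414], [0.006, -0.414, -0.91], [-1.0, -0.008, -0.004]]
```

{"op": "carry_out", "data": {"plan": [{"fingers":0,"tx":-50,"ty":20,"tz":41,"rx":-5,"ry":0,"rz":0},{"fingers":0.6,"tx":-50,"ty":25,"tz":82,"rx":-10,"ry":0,"rz":0},{"fingers":0.6,"tx":-50,"ty":30,"tz":123,"rx":-15,"ry":0,"rz":0},{"fingers":0.6,"tx":-50,"ty":34,"tz":164,"rx":-20.3,"ry":0,"rz":0},{"fingers":0.6,"tx":-50,"ty":38,"tz":204,"rx":-20.3,"ry":0,"rz":0},{"fingers":0.6,"tx":-50,"ty":41,"tz":240,"rx":-20.3,"ry":0,"rz":0},{"fingers":0.6,"tx":-50,"ty":41,"tz":261,"rx":-20.3,"ry":0,"rz":0},{"fingers":0.6,"tx":-35,"ty":41,"tz":261,"rx":-20.3,"ry":0,"rz":0},{"fingers":0.6,"tx":-35,"ty":41,"tz":261,"rx":-20.3,"ry":0,"rz":0}]}}

```text
time_s: 6.03
ee_pos: [0.4178, -0.1335, 0.175]
orientation: [-0.476, -0.519, -0.485, 0.519]
force: [0.3, 0.6, -0.2]
opening: 0.601
```

```bash
python3 - <<'E'
from h import *
s=state();print(s["time_s"],s["ee_pos"],s["force"],s["opening"])
t=snapshot("top");d=snapshot("side")
k=BX+r2(BA)@np.array([-.099,.05]);print("knob",rel([*k,.113]))
M=rot(s["orientation"]).as_matrix();print(M.round(3).tolist())
n=rot(s["orientation"]).inv()
print("slide tool dir",n.apply(np.r_[r2(BA)@np.array([0,-1.]),0]))
c=cv2.resize(t["color"][130:290,180:340],(400,400),interpolation=cv2.INTER_CUBIC)
e=cv2.resize(d["color"][100:260,210:370],(400,400),interpolation=cv2.INTER_CUBIC)
cv2.imwrite("pics/m2.png",np.hstack([c,e])[:,:,::-1])
E
```

```text
6.0333 [ 0.41784068 -0.13353346  0.17498221] [ 0.29073459  0.56012757 -0.24632714] 0.6008770548670338
knob [62.93672065  0.37201447  0.88621417]
[[-0.008, 0.997, -0.077], [0.008, -0.076, -0.997], [-1.0, -0.009, -0.008]]
slide tool dir [-0.00763881  0.00325789  0.99996552]
```

View pics/m2.png

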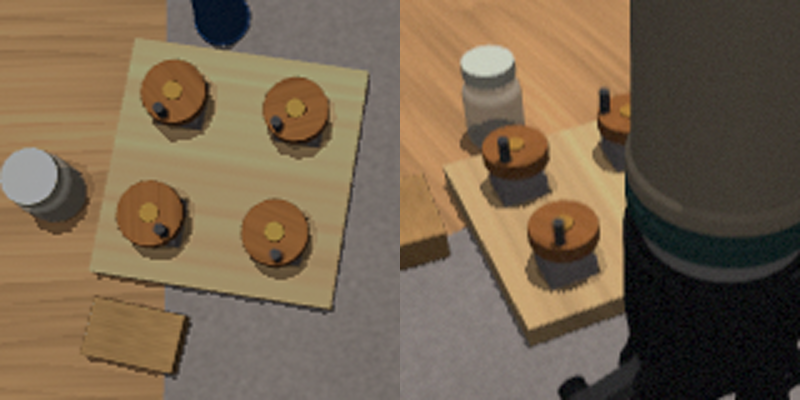

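Now a's pin is at (159,110), b's at (277,124), c's at (162,231) and d's at (275,256). The pins of a and b have moved since the last picture, so some wheels are still coasting. I'll grip the knob and then measure again before opening.

{"op": "carry_out", "data": {"plan": [{"fingers":0.6,"tx":31,"ty":0,"tz":1,"rx":0,"ry":0,"rz":0},{"fingers":0.6,"tx":58,"ty":0,"tz":1,"rx":0,"ry":0,"rz":0},{"fingers":0.6,"tx":60,"ty":0,"tz":1,"rx":0,"ry":0,"rz":0},{"fingers":0,"tx":60,"ty":0,"tz":1,"rx":0,"ry":0,"rz":0},{"fingers":0,"tx":60,"ty":0,"tz":1,"rx":0,"ry":0,"rz":0},{"fingers":0,"tx":60,"ty":0,"tz":1,"rx":0,"ry":0,"rz":0},{"fingers":0,"tx":60,"ty":0,"tz":1,"rx":0,"ry":0,"rz":0},{"fingers":0,"tx":60,"ty":0,"tz":1,"rx":0,"ry":0,"rz":0}]}}

```text
time_s: 6.8
ee_pos: [0.4189, -0.1327, 0.1176]
orientation: [0.478, 0.518, 0.485, -0.517]
force: [-3.2, 1.8, 6.6]
opening: 0.283
```

```bash
cat >> h.py <<'E'
def pins(s):
    im=cv2.resize(s["color"],None,fx=4,fy=4,interpolation=cv2.INTER_CUBIC);out={}
    yy,xx=np.mgrid[:im.shape[0],:im.shape[1]]
    for k,w in W.items():
        c=proj(s,[*w,.079])*4+1.5; near=np.hypot(xx-c[0],yy-c[1])<15*4
        b=[q for q in blobs((im.max(2)<62)&near,30)]
        # candidates whose ray at pin mid height lies ~21 mm from axle
        L=[]
        for q,st in b:
            v=ray(s,(q-1.5)/4,.080)[:2]-w;L.append((int(np.degrees(np.arctan2(v[1],v[0]))),round(np.hypot(*v)*1e3,1),int(st[4])))
        out[k]=L
    return out
E
python3 - <<'E'
from h import *
s=state();print(s["time_s"],s["ee_pos"],s["force"],s["opening"])
t=snapshot("top");print(pins(t))
cv2.imwrite("pics/t3.png",t["color"][:,:,::-1])
for f in("top0.png",):
    t["color"]=cv2.imread("pics/"+f)[:,:,::-1];print(f,pins(t))
E
```

```text
6.8 [ 0.41894271 -0.13270571  0.11755069] [-3.19199908  1.8166356   6.57139822] 0.28341933628871196
{'a': [(-13, np.float64(23.5), 37), (-31, np.float64(18.4), 256), (-96, np.float64(30.7), 61), (170, np.float64(30.6), 89)], 'b': [(-119, np.float64(23.2), 192), (-170, np.float64(26.9), 224)], 'c': [(-84, np.float64(30.0), 41), (-141, np.float64(24.5), 228), (-170, np.float64(30.3), 36)], 'd': [(88, np.float64(18.2), 163), (-154, np.float64(28.0), 152)]}
top0.png {'a': [(8, np.float64(18.2), 353), (-96, np.float64(30.7), 67), (171, np.float64(30.5), 107)], 'b': [(-72, np.float64(20.5), 266), (-172, np.float64(26.7), 256)], 'c': [(132, np.float64(20.5), 295), (-168, np.float64(30.1), 65)], 'd': [(-148, np.float64(26.2), 434)]}
```

The knob is gripped (opening 0.28, about 24 mm). The measurements show a, b and d have moved on, while c stands at about -141 degrees, where the tool left it. Next I lift the knob and slide the cover.

{"op": "carry_out", "data": {"plan": [{"fingers":0,"tx":-6,"ty":0,"tz":0,"rx":0,"ry":0,"rz":0},{"fingers":0,"tx":-12,"ty":0,"tz":0,"rx":0,"ry":0,"rz":0},{"fingers":0,"tx":-12,"ty":0,"tz":0,"rx":0,"ry":0,"rz":0},{"fingers":0,"tx":-12,"ty":0,"tz":6,"rx":0,"ry":0,"rz":0},{"fingers":0,"tx":-12,"ty":0,"tz":14,"rx":0,"ry":0,"rz":0},{"fingers":0,"tx":-12,"ty":0,"tz":24,"rx":0,"ry":0,"rz":0}]}}

```text
time_s: 7.35
ee_pos: [0.417, -0.1568, 0.1289]
orientation: [0.478, 0.518, 0.485, -0.517]
force: [0.9, 1.5, -9.3]
opening: 0.284
```

```bash
python3 - <<'E'
from h import *
s=state();print(s["time_s"],s["ee_pos"],s["force"],s["opening"])
t=snapshot("top");print(pins(t))
k=BX+r2(BA)@np.array([-.099,.05-.131]);print("knob end",k,rel([*k,.129]))
E
```

```text
7.35 [ 0.41701703 -0.15678666  0.12889237] [ 0.884843    1.46062792 -9.28060542] 0.2838454280530153
{'a': [(-72, np.float64(21.3), 233), (-96, np.float64(30.7), 61), (169, np.float64(30.7), 76)], 'b': [(-115, np.float64(23.2), 201), (-172, np.float64(27.3), 216)], 'c': [(-84, np.float64(30.0), 41), (-141, np.float64(24.6), 223), (-170, np.float64(30.2), 34)], 'd': [(79, np.float64(17.8), 151), (-149, np.float64(27.3), 176)]}
knob end [ 0.40953357 -0.26353189] [ -0.63510932   0.22111673 104.58733691]
```

{"op": "carry_out", "data": {"plan": [{"fingers":0,"tx":0,"ty":0,"tz":16,"rx":0,"ry":0,"rz":0},{"fingers":0,"tx":0,"ty":0,"tz":34,"rx":0,"ry":0,"rz":0},{"fingers":0,"tx":0,"ty":0,"tz":52,"rx":0,"ry":0,"rz":0},{"fingers":0,"tx":0,"ty":0,"tz":70,"rx":0,"ry":0,"rz":0},{"fingers":0,"tx":0,"ty":0,"tz":86,"rx":0,"ry":0,"rz":0},{"fingers":0,"tx":0,"ty":0,"tz":96,"rx":0,"ry":0,"rz":0},{"fingers":0,"tx":0,"ty":0,"tz":103,"rx":0,"ry":0,"rz":0},{"fingers":0,"tx":0,"ty":0,"tz":104,"rx":0,"ry":0,"rz":0},{"fingers":0,"tx":0,"ty":0,"tz":104,"rx":0,"ry":0,"rz":0}]}}

```text
time_s: 8.15
ee_pos: [0.409, -0.2622, 0.1278]
orientation: [0.477, 0.518, 0.485, -0.518]
force: [-0.1, 3.9, -8.6]
opening: 0.278
```

```bash
python3 - <<'E'
from h import *
s=state();print(s["time_s"],s["ee_pos"],s["force"],s["opening"],s["q"].round(2))
t=snapshot("top");print(pins(t))
print("box frame knob",r2(BA).T@(s["ee_pos"][:2]-BX))
for k in "abcd":print(k,W[k])
M=rot(s["orientation"]).as_matrix();print(M.round(3).tolist())
cv2.imwrite("pics/m4.png",t["color"][:,:,::-1])
E
```

```text
8.15 [ 0.40901147 -0.26219173  0.12775951] [-0.05198622  3.93308373 -8.55033351] 0.277959093898795 [-0.71  0.23  1.84  0.    1.08 -0.64]
{'a': [(-72, np.float64(21.4), 236), (-96, np.float64(30.7), 60), (169, np.float64(30.7), 77)], 'b': [(-115, np.float64(23.2), 202), (-172, np.float64(27.3), 217)], 'c': [(-84, np.float64(30.0), 41), (-141, np.float64(24.5), 225), (-169, np.float64(30.3), 33)], 'd': [(102, np.float64(18.9), 174), (-148, np.float64(27.2), 180)]}
box frame knob [-0.09961885 -0.07970168]
a [0.63761476 0.24216025]
b [0.61866025 0.13888524]
c [0.53433975 0.26111476]
d [0.51538524 0.15783975]
[[-0.007, 0.997, -0.074], [0.009, -0.074, -0.997], [-1.0, -0.008, -0.008]]
```

View pics/m4.png

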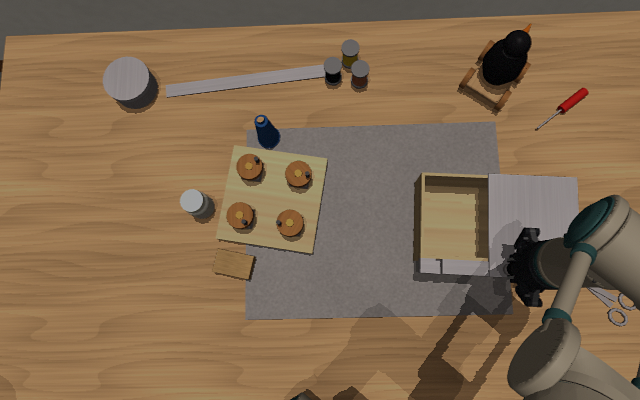

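The picture shows the box open: the mouth spans columns 420 to 488, the cover is out to 578, and the tray is undisturbed. Wheel d is still coasting, a and b coasted for seconds after being pushed, and c has stood still since the tool left it, so only c binds. I'll release the knob and go to c.

{"op": "carry_out", "data": {"plan": [{"fingers":0.55,"tx":0,"ty":0,"tz":0,"rx":0,"ry":0,"rz":0},{"fingers":0.55,"tx":0,"ty":0,"tz":0,"rx":0,"ry":0,"rz":0},{"fingers":0.55,"tx":0,"ty":0,"tz":0,"rx":0,"ry":0,"rz":0},{"fingers":0.55,"tx":-40,"ty":0,"tz":0,"rx":0,"ry":0,"rz":0},{"fingers":0.85,"tx":-62,"ty":6,"tz":-35,"rx":0,"ry":0,"rz":0},{"fingers":0.85,"tx":-62,"ty":12,"tz":-76,"rx":0,"ry":0,"rz":0},{"fingers":0.85,"tx":-62,"ty":19,"tz":-117,"rx":0,"ry":0,"rz":0},{"fingers":0.85,"tx":-62,"ty":26,"tz":-158,"rx":0,"ry":0,"rz":0},{"fingers":0.85,"tx":-62,"ty":32,"tz":-198,"rx":0,"ry":0,"rz":0},{"fingers":0.85,"tx":-62,"ty":39,"tz":-239,"rx":0,"ry":0,"rz":0},{"fingers":0.85,"tx":-62,"ty":46,"tz":-280,"rx":0,"ry":0,"rz":0},{"fingers":0.85,"tx":-60,"ty":52,"tz":-320,"rx":0,"ry":0,"rz":0},{"fingers":0.85,"tx":-55,"ty":58,"tz":-360,"rx":0,"ry":0,"rz":0},{"fingers":0.85,"tx":-50,"ty":65,"tz":-400,"rx":0,"ry":0,"rz":0},{"fingers":0.85,"tx":-45,"ty":71,"tz":-440,"rx":0,"ry":0,"rz":0},{"fingers":0.85,"tx":-40,"ty":78,"tz":-480,"rx":0,"ry":0,"rz":0},{"fingers":0.85,"tx":-30,"ty":84,"tz":-515,"rx":0,"ry":0,"rz":0},{"fingers":0.85,"tx":-20,"ty":86,"tz":-531,"rx":0,"ry":0,"rz":0},{"fingers":0.85,"tx":-20,"ty":86,"tz":-531,"rx":0,"ry":0,"rz":0}]}}

```text
time_s: 9.78
ee_pos: [0.5341, 0.264, 0.1497]
orientation: [0.478, 0.517, 0.486, -0.517]
force: [-0.3, -0.6, -0.4]
opening: 0.853
```

```bash
python3 - <<'E'
from h import *
s=state();print(s["time_s"],s["ee_pos"],s["force"],s["opening"])
print("c grasp",rel([*W["c"],.041]));M=rot(s["orientation"]).as_matrix();print(M.round(3).tolist())
t=snapshot("side");d=snapshot("top")
e=cv2.resize(t["color"][60:260,210:370],(400,500),interpolation=cv2.INTER_CUBIC)
f=cv2.resize(d["color"][110:310,180:340],(400,500),interpolation=cv2.INTER_CUBIC)
cv2.imwrite("pics/m5.png",np.hstack([f,e])[:,:,::-1])
E
```

```text
9.7833 [0.53410007 0.2640466  0.14970995] [-0.27636404 -0.59986644 -0.43356825] 0.8530415750788265
c grasp [108.67688545   1.33356126   3.74993316]
[[-0.008, 0.998, -0.069], [0.008, -0.069, -0.998], [-1.0, -0.008, -0.008]]
```

View pics/m5.png

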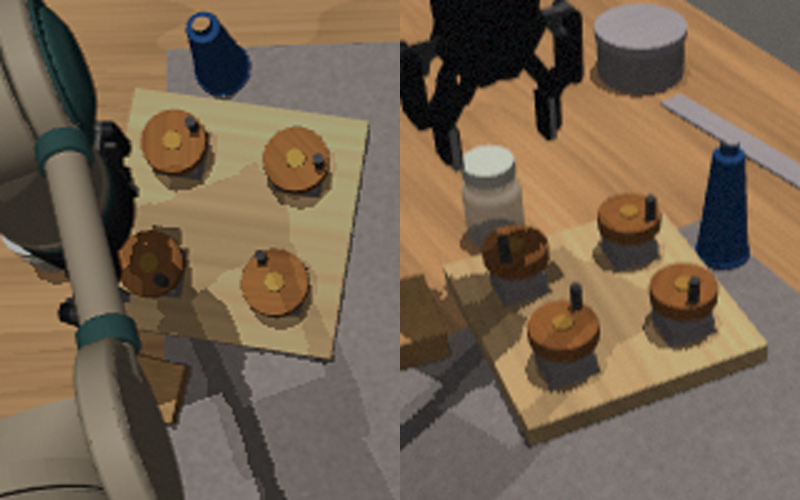

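c's pin is in the same place in both pictures (side crop x = 503), while the pins of a, b and d have all moved untouched. So c binds. The gripper hovers above c and is clear of the jar.

{"op": "carry_out", "data": {"plan": [{"fingers":0.85,"tx":30,"ty":1,"tz":4,"rx":0,"ry":0,"rz":0},{"fingers":0.85,"tx":65,"ty":1,"tz":4,"rx":0,"ry":0,"rz":0},{"fingers":0.85,"tx":95,"ty":1,"tz":4,"rx":0,"ry":0,"rz":0},{"fingers":0.85,"tx":107,"ty":1,"tz":4,"rx":0,"ry":0,"rz":0},{"fingers":0.85,"tx":107,"ty":1,"tz":4,"rx":0,"ry":0,"rz":0},{"fingers":0,"tx":107,"ty":1,"tz":4,"rx":0,"ry":0,"rz":0},{"fingers":0,"tx":107,"ty":1,"tz":4,"rx":0,"ry":0,"rz":0},{"fingers":0,"tx":107,"ty":1,"tz":4,"rx":0,"ry":0,"rz":0},{"fingers":0,"tx":107,"ty":1,"tz":4,"rx":0,"ry":0,"rz":0},{"fingers":0,"tx":107,"ty":1,"tz":4,"rx":0,"ry":0,"rz":0},{"fingers":0,"tx":97,"ty":1,"tz":4,"rx":0,"ry":0,"rz":0},{"fingers":0,"tx":80,"ty":1,"tz":4,"rx":0,"ry":0,"rz":0},{"fingers":0,"tx":45,"ty":1,"tz":4,"rx":0,"ry":0,"rz":0},{"fingers":0,"tx":5,"ty":1,"tz":4,"rx":0,"ry":0,"rz":0},{"fingers":0,"tx":-25,"ty":1,"tz":4,"rx":0,"ry":0,"rz":0}]}}

```text
time_s: 11.13
ee_pos: [0.535, 0.2568, 0.1785]
orientation: [0.478, 0.518, 0.485, -0.517]
force: [1.2, 0.0, -4.6]
opening: 0.634
```

```bash
python3 - <<'E'
from h import *
s=state();print(s["time_s"],s["ee_pos"],s["force"],s["opening"])
p=BX+r2(BA)@np.array([0,.018]);print("over box",p,rel([*p,.165]),"down",rel([*p,.052]))
t=snapshot("top");print(pins(t))
E
```

```text
11.1333 [0.53498399 0.25683534 0.17850714] [ 1.18189403  0.01101249 -4.59991764] 0.6342482460681149
over box [ 0.51551829 -0.17204834] [ 10.42667356  11.3643982  429.26064114] down [123.42158226  12.08795261 430.05252242]
{'a': [(-73, np.float64(21.4), 220), (-95, np.float64(30.8), 50), (169, np.float64(30.8), 70)], 'b': [(-115, np.float64(23.1), 182), (-141, np.float64(30.5), 72), (166, np.float64(29.8), 134)], 'c': [(56, np.float64(13.0), 4798), (157, np.float64(24.1), 39)], 'd': [(25, np.float64(17.2), 165), (-137, np.float64(30.2), 35), (-170, np.float64(29.5), 84)]}
```

Unit c is held: 4.6 N of weight, opening 54 mm. Carrying it to the box.

{"op": "carry_out", "data": {"plan": [{"fingers":0,"tx":0,"ty":0,"tz":20,"rx":0,"ry":0,"rz":0},{"fingers":0,"tx":0,"ty":1,"tz":55,"rx":0,"ry":0,"rz":0},{"fingers":0,"tx":0,"ty":2,"tz":95,"rx":0,"ry":0,"rz":0},{"fingers":0,"tx":0,"ty":3,"tz":135,"rx":0,"ry":0,"rz":0},{"fingers":0,"tx":0,"ty":4,"tz":175,"rx":0,"ry":0,"rz":0},{"fingers":0,"tx":0,"ty":5,"tz":215,"rx":0,"ry":0,"rz":0},{"fingers":0,"tx":0,"ty":6,"tz":255,"rx":0,"ry":0,"rz":0},{"fingers":0,"tx":0,"ty":7,"tz":295,"rx":0,"ry":0,"rz":0},{"fingers":0,"tx":0,"ty":8,"tz":335,"rx":0,"ry":0,"rz":0},{"fingers":0,"tx":0,"ty":9,"tz":372,"rx":0,"ry":0,"rz":0},{"fingers":0,"tx":0,"ty":10,"tz":402,"rx":0,"ry":0,"rz":0},{"fingers":0,"tx":0,"ty":11,"tz":422,"rx":0,"ry":0,"rz":0},{"fingers":0,"tx":0,"ty":11,"tz":429,"rx":0,"ry":0,"rz":0},{"fingers":0,"tx":0,"ty":11,"tz":429,"rx":0,"ry":0,"rz":0}]}}

```text
time_s: 12.35
ee_pos: [0.5187, -0.1722, 0.1798]
orientation: [0.48, 0.522, 0.483, -0.514]
force: [-0.3, 1.0, -4.1]
opening: 0.629
```

```bash
python3 - <<'E'
from h import *
s=state();print(s["time_s"],s["ee_pos"],s["force"],s["opening"])
p=BX+r2(BA)@np.array([0,.018]);print("down",rel([*p,.050]))
t=snapshot("side");cv2.imwrite("pics/m6.png",t["color"][150:400,200:600,::-1])
E
```

```text
12.35 [ 0.51869367 -0.17217454  0.17979307] [-0.26239714  1.02185768 -4.13931126] 0.629182606355115
down [129.76821027  -3.74509466   1.58957854]
```

View pics/m6.png

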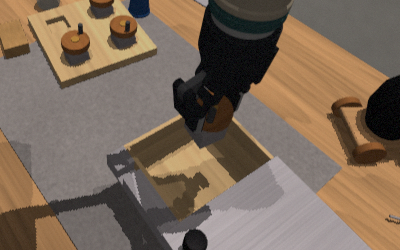

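The unit hangs over the open mouth, at about (215,115) in the crop, with free space below. It may be a little tilted in the grip. Next I lower it and release.

{"op": "carry_out", "data": {"plan": [{"fingers":0,"tx":25,"ty":-4,"tz":2,"rx":0,"ry":0,"rz":0},{"fingers":0,"tx":50,"ty":-4,"tz":2,"rx":0,"ry":0,"rz":0},{"fingers":0,"tx":75,"ty":-4,"tz":2,"rx":0,"ry":0,"rz":0},{"fingers":0,"tx":95,"ty":-4,"tz":2,"rx":0,"ry":0,"rz":0},{"fingers":0,"tx":110,"ty":-4,"tz":2,"rx":0,"ry":0,"rz":0},{"fingers":0,"tx":120,"ty":-4,"tz":2,"rx":0,"ry":0,"rz":0},{"fingers":0,"tx":126,"ty":-4,"tz":2,"rx":0,"ry":0,"rz":0},{"fingers":0,"tx":126,"ty":-4,"tz":2,"rx":0,"ry":0,"rz":0}]}}

```text
time_s: 13.07
ee_pos: [0.5146, -0.1692, 0.0529]
orientation: [0.479, 0.522, 0.485, -0.513]
force: [-0.7, -0.5, -4.5]
opening: 0.634
```

{"op": "carry_out", "data": {"plan": [{"fingers":0,"tx":5,"ty":0,"tz":0,"rx":0,"ry":0,"rz":0},{"fingers":0.72,"tx":5,"ty":0,"tz":0,"rx":0,"ry":0,"rz":0},{"fingers":0.82,"tx":5,"ty":0,"tz":0,"rx":0,"ry":0,"rz":0},{"fingers":0.82,"tx":5,"ty":0,"tz":0,"rx":0,"ry":0,"rz":0},{"fingers":0.82,"tx":5,"ty":0,"tz":0,"rx":0,"ry":0,"rz":0},{"fingers":0.82,"tx":-15,"ty":0,"tz":0,"rx":0,"ry":0,"rz":0},{"fingers":0.82,"tx":-50,"ty":0,"tz":0,"rx":0,"ry":0,"rz":0},{"fingers":0.82,"tx":-90,"ty":0,"tz":0,"rx":0,"ry":0,"rz":0},{"fingers":0.82,"tx":-130,"ty":0,"tz":0,"rx":0,"ry":0,"rz":0},{"fingers":0.82,"tx":-150,"ty":-40,"tz":-10,"rx":0,"ry":0,"rz":0},{"fingers":0.82,"tx":-150,"ty":-80,"tz":-10,"rx":0,"ry":0,"rz":0},{"fingers":0.82,"tx":-150,"ty":-120,"tz":-10,"rx":0,"ry":0,"rz":0},{"fingers":0.82,"tx":-150,"ty":-160,"tz":-10,"rx":0,"ry":0,"rz":0},{"fingers":0.82,"tx":-150,"ty":-200,"tz":-10,"rx":0,"ry":0,"rz":0},{"fingers":0.82,"tx":-150,"ty":-200,"tz":-10,"rx":0,"ry":0,"rz":0}]}}

```text
time_s: 14.32
ee_pos: [0.308, -0.1441, 0.2023]
orientation: [0.477, 0.521, 0.486, -0.515]
force: [0.1, 0.9, -0.0]
opening: 0.821
```

```bash
python3 - <<'E'
from h import *
s=state();print(s["time_s"],s["ee_pos"],s["force"],s["opening"])
t=snapshot("top");print(pins(t))
for k in "abd":
    pass
cv2.imwrite("pics/m7.png",cv2.resize(t["color"][120:300,190:590,::-1],None,fx=2,fy=2,interpolation=cv2.INTER_CUBIC))
E
```

```text
14.3167 [ 0.30803832 -0.14407578  0.20228152] [ 0.08333515  0.8671052  -0.01050276] 0.8208980952477553
{'a': [(-72, np.float64(21.4), 240), (-97, np.float64(30.7), 64), (169, np.float64(30.7), 83)], 'b': [(-115, np.float64(23.2), 204), (-172, np.float64(27.3), 221)], 'c': [(20, np.float64(9.9), 79), (147, np.float64(13.9), 154)], 'd': [(25, np.float64(17.3), 186), (-154, np.float64(27.9), 160)]}
```

View pics/m7.png

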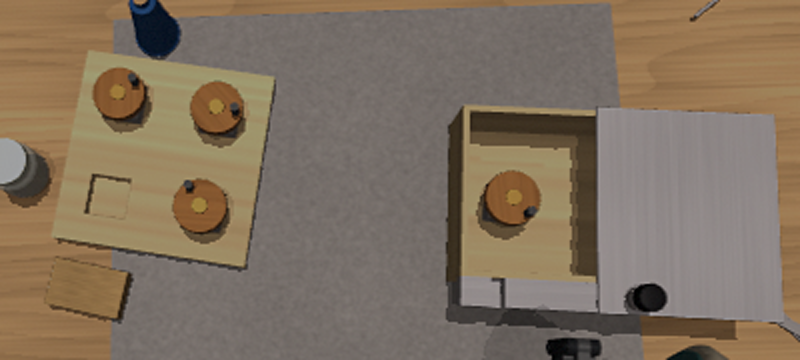

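Unit c stands upright in the box at (513,198), the cover is fully open, and a, b and d sit in their pockets. The cone, jar and pin box are where they were.

```bash
python3 -c "
from bench import *
job_done()"
```

```text
the job is handed in; nothing more can be done
```

I tested all four wheels; one bound, and that unit is now in the reject box. I handed the job in after about 14 s of robot time. It gave no verdict.

- **Testing:** I spun each wheel by its pin with closed fingers while the box was shut. Three wheels ran on by themselves for a good part of a turn or more. The wheel in the front-left pocket (robot side, to the robot's left) stood still from the first picture after its push onward, so I judged it binding.
- **Box:** I lifted the knob and slid the cover open to about 0.130 m by the tool position, then let go.
- **Reject:** I lifted the binding unit by its rim, with 4.6 N measured at the wrist. I set it down in the box and drew the arm clear.

**Last checks:** The final top view shows the binding unit upright inside the box and the cover fully open. The three free units are at rest in their pockets, and the cone, jar and pin box are where they started. The arm touches nothing.

**Disagreement:** The script's angle readings for the front-right wheel jumped around while it coasted, partly because dark shadows were picked up as pins. The pictures show that pin clearly moved with nothing touching it, so I judged that wheel free.

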